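# Rake the grill briquettes level

### The job

Take the rake from its blue holder, rake the two briquettes heaped on top down off the pile and draw them up close to the front wall of the grill bed (a gap of 15 mm at most), keeping the rake's teeth riding on the bed floor with light, steady pressure (a few newtons, never hard) as you draw, so that all six lie flat in one even layer: two at the front, two in the middle third of the bed, two in the far third. Touch the briquettes only with the rake, leave the bottle, can and bowl alone, and hang the rake back in its holder.

Things in the scene. Friction and masses are not known exactly. Their poses are not given: they have to be found in the camera images.
- bed: stainless skewer grill fixed to the bench: an open bed, inside 240 mm long (x) by 120 mm wide (y). Origin on the bench under its middle; x points to the far end, -x to the front end (knobs, robot's side), z up. Bed floor 30 mm above the origin, rim of the 24 mm thick walls 75 mm above it. Outside 288 by 168 mm; knobs stick out 19 mm more.
- bed_floor: the dark steel floor plate of the bed, rigid and level; same origin and axes as the bed, upper face at z = 30 mm of that frame
- caddy: the blue rake holder fixed to the bench: a narrow upright box 34 mm (its x) by 140 mm (its y), 90 mm high, with a slot in its top 18 by 124 mm and 84 mm deep, on a thin foot plate 90 by 160 mm. Origin on the bench under its centre, z up. The rake's head hangs in the slot and its collar rests on the rim, 90 mm above the origin.
- rake_grip (a point): middle of the rake's upright wooden handle: 24 x 24 mm square, 87 mm long, faces along the rake's x and y. The point is 55 mm above the collar's underside, 40 mm below the handle's top. z points up the handle, y along the toothed head. The tooth ends are 113 to 131 mm below this point: the head is clamped on the stem at a setting that varies, is not measured, and holds under raking.
- rake: the rake, 0.32 kg: origin at the centre of its collar's underside (55 mm below rake_grip), same axes. Black collar 44 (x) by 60 (y) by 8 mm, then a thin stem and a steel head 108 mm wide (y), 10 mm thick (x): a bar with six flat-ended teeth 28 mm long, 10 mm wide, 10 mm apart. The bar is sprung: it gives upwards 1 mm per 12 N, to a hard stop after 4 mm.
- oil_bottle: bystander: amber oil bottle, 56 mm across, 150 mm high; origin under its base
- spice_can: bystander: plain aluminium spice can, 60 mm across, 85 mm high; origin under its base
- sauce_pot: bystander: white bowl, 90 mm across, 60 mm high; origin under its base
- stone0_mid (a point): centre of a terracotta ceramic grill briquette, 48 x 48 x 24 mm with rounded edges, 0.09 kg; at the start on the floor in the far row, about 90 mm beyond the middle of the bed
- stone0: the same briquette, origin in the middle of the face that is its underside at the start
- stone1_mid (a point): centre of a terracotta ceramic grill briquette, 48 x 48 x 24 mm with rounded edges, 0.09 kg; at the start on the floor in the far row, about 90 mm beyond the middle of the bed
- stone1: the same briquette, origin in the middle of the face that is its underside at the start
- stone2_mid (a point): centre of a terracotta ceramic grill briquette, 48 x 48 x 24 mm with rounded edges, 0.09 kg; at the start on the floor in the middle row, about 31 mm beyond the middle of the bed
- stone2: the same briquette, origin in the middle of the face that is its underside at the start
- stone3_mid (a point): centre of a terracotta ceramic grill briquette, 48 x 48 x 24 mm with rounded edges, 0.09 kg; at the start on the floor in the middle row, about 31 mm beyond the middle of the bed
- stone3: the same briquette, origin in the middle of the face that is its underside at the start
- stone4_mid (a point): centre of a terracotta ceramic grill briquette, 48 x 48 x 24 mm with rounded edges, 0.09 kg; at the start on top of a briquette of the middle row (its z along the 24 mm)
- stone4: the same briquette, origin in the middle of the face that is its underside at the start
- stone5_mid (a point): centre of a terracotta ceramic grill briquette, 48 x 48 x 24 mm with rounded edges, 0.09 kg; at the start on top of a briquette of the middle row (its z along the 24 mm)
- stone5: the same briquette, origin in the middle of the face that is its underside at the start
Mind the look-alikes: they are no part of the job. What is shaped like the stone0 but green is not meant.

How it is judged (in metres and radians):
On the way, in this order (a step that is already met when the one before it is completed fails the run):
1. the rake is lifted clear of its holder (z of rake_grip in the frame of caddy above 0.185 m), for 0.1 s.
2. the rake, in the front half of the bed, slides (over 5 mm/s) with its teeth pressing on the bed floor (over 1 N) for 0.4 s on end (x of rake_grip in the frame of bed between -0.12 and 0 m and contact force between rake and bed_floor above 1 N and linear speed of rake above 0.005 m/s), for 0.4 s.
3. the rake hangs in its holder again (z of rake_grip in the frame of caddy between 0.14 and 0.15 m and horizontal distance between rake_grip and caddy below 0.015 m and angle between rake_grip's own z axis and vertical below 0.12 rad), for 0.2 s.
At the end, for the whole second after the job is handed in: All six briquettes at rest in one layer in the bed (centres under 17 mm above its floor): two within 16 mm of the front wall, two in the middle third, two in the far third (6 mm grace). Rake released in its holder, collar on the rim (within 5 mm in height, 15 mm sideways, 0.12 rad) (all of step 3 and (x of each of stone1_mid, stone0_mid in the frame of bed below -0.08 m or x of each of stone2_mid, stone0_mid in the frame of bed below -0.08 m or x of each of stone2_mid, stone1_mid in the frame of bed below -0.08 m or x of each of stone3_mid, stone0_mid in the frame of bed below -0.08 m or x of each of stone3_mid, stone1_mid in the frame of bed below -0.08 m or x of each of stone3_mid, stone2_mid in the frame of bed below -0.08 m or x of each of stone4_mid, stone0_mid in the frame of bed below -0.08 m or x of each of stone4_mid, stone1_mid in the frame of bed below -0.08 m or x of each of stone4_mid, stone2_mid in the frame of bed below -0.08 m or x of each of stone4_mid, stone3_mid in the frame of bed below -0.08 m or x of each of stone5_mid, stone0_mid in the frame of bed below -0.08 m or x of each of stone5_mid, stone1_mid in the frame of bed below -0.08 m or x of each of stone5_mid, stone2_mid in the frame of bed below -0.08 m or x of each of stone5_mid, stone3_mid in the frame of bed below -0.08 m or x of each of stone5_mid, stone4_mid in the frame of bed below -0.08 m) and ((x of stone1_mid in the frame of bed between -0.046 and 0.046 m and x of stone0_mid in the frame of bed between -0.046 and 0.046 m) or (x of stone2_mid in the frame of bed between -0.046 and 0.046 m and x of stone0_mid in the frame of bed between -0.046 and 0.046 m) or (x of stone2_mid in the frame of bed between -0.046 and 0.046 m and x of stone1_mid in the frame of bed between -0.046 and 0.046 m) or (x of stone3_mid in the frame of bed between -0.046 and 0.046 m and x of stone0_mid in the frame of bed between -0.046 and 0.046 m) or (x of stone3_mid in the frame of bed between -0.046 and 0.046 m and x of stone1_mid in the frame of bed between -0.046 and 0.046 m) or (x of stone3_mid in the frame of bed between -0.046 and 0.046 m and x of stone2_mid in the frame of bed between -0.046 and 0.046 m) or (x of stone4_mid in the frame of bed between -0.046 and 0.046 m and x of stone0_mid in the frame of bed between -0.046 and 0.046 m) or (x of stone4_mid in the frame of bed between -0.046 and 0.046 m and x of stone1_mid in the frame of bed between -0.046 and 0.046 m) or (x of stone4_mid in the frame of bed between -0.046 and 0.046 m and x of stone2_mid in the frame of bed between -0.046 and 0.046 m) or (x of stone4_mid in the frame of bed between -0.046 and 0.046 m and x of stone3_mid in the frame of bed between -0.046 and 0.046 m) or (x of stone5_mid in the frame of bed between -0.046 and 0.046 m and x of stone0_mid in the frame of bed between -0.046 and 0.046 m) or (x of stone5_mid in the frame of bed between -0.046 and 0.046 m and x of stone1_mid in the frame of bed between -0.046 and 0.046 m) or (x of stone5_mid in the frame of bed between -0.046 and 0.046 m and x of stone2_mid in the frame of bed between -0.046 and 0.046 m) or (x of stone5_mid in the frame of bed between -0.046 and 0.046 m and x of stone3_mid in the frame of bed between -0.046 and 0.046 m) or (x of stone5_mid in the frame of bed between -0.046 and 0.046 m and x of stone4_mid in the frame of bed between -0.046 and 0.046 m)) and (x of each of stone1_mid, stone0_mid in the frame of bed above 0.034 m or x of each of stone2_mid, stone0_mid in the frame of bed above 0.034 m or x of each of stone2_mid, stone1_mid in the frame of bed above 0.034 m or x of each of stone3_mid, stone0_mid in the frame of bed above 0.034 m or x of each of stone3_mid, stone1_mid in the frame of bed above 0.034 m or x of each of stone3_mid, stone2_mid in the frame of bed above 0.034 m or x of each of stone4_mid, stone0_mid in the frame of bed above 0.034 m or x of each of stone4_mid, stone1_mid in the frame of bed above 0.034 m or x of each of stone4_mid, stone2_mid in the frame of bed above 0.034 m or x of each of stone4_mid, stone3_mid in the frame of bed above 0.034 m or x of each of stone5_mid, stone0_mid in the frame of bed above 0.034 m or x of each of stone5_mid, stone1_mid in the frame of bed above 0.034 m or x of each of stone5_mid, stone2_mid in the frame of bed above 0.034 m or x of each of stone5_mid, stone3_mid in the frame of bed above 0.034 m or x of each of stone5_mid, stone4_mid in the frame of bed above 0.034 m) and z of stone0_mid in the frame of bed between 0.03 and 0.047 m and y of stone0_mid in the frame of bed between -0.06 and 0.06 m and x of stone0_mid in the frame of bed between -0.12 and 0.12 m and linear speed of each of stone0, stone1, stone2, stone3, stone4, stone5, rake below 0.02 m/s and z of stone1_mid in the frame of bed between 0.03 and 0.047 m and y of stone1_mid in the frame of bed between -0.06 and 0.06 m and x of stone1_mid in the frame of bed between -0.12 and 0.12 m and z of stone2_mid in the frame of bed between 0.03 and 0.047 m and y of stone2_mid in the frame of bed between -0.06 and 0.06 m and x of stone2_mid in the frame of bed between -0.12 and 0.12 m and z of stone3_mid in the frame of bed between 0.03 and 0.047 m and y of stone3_mid in the frame of bed between -0.06 and 0.06 m and x of stone3_mid in the frame of bed between -0.12 and 0.12 m and z of stone4_mid in the frame of bed between 0.03 and 0.047 m and y of stone4_mid in the frame of bed between -0.06 and 0.06 m and x of stone4_mid in the frame of bed between -0.12 and 0.12 m and z of stone5_mid in the frame of bed between 0.03 and 0.047 m and y of stone5_mid in the frame of bed between -0.06 and 0.06 m and x of stone5_mid in the frame of bed between -0.12 and 0.12 m); the robot touches nothing.
It fails at once if the rake presses on the grill bed (floor or walls) with more than 15 N (contact force between rake and bed above 15 N).
It fails at once if the robot itself touches a briquette (contact force between any of the fingers, the arm and stone0 above 0.5 N or contact force between any of the fingers, the arm and stone1 above 0.5 N or contact force between any of the fingers, the arm and stone2 above 0.5 N or contact force between any of the fingers, the arm and stone3 above 0.5 N or contact force between any of the fingers, the arm and stone4 above 0.5 N or contact force between any of the fingers, the arm and stone5 above 0.5 N).
It fails at once if the bottle, can or bowl is moved more than 15 mm or tipped (distance of any of oil_bottle, spice_can, sauce_pot from where it was at the start of the episode above 0.015 m or angle between any of oil_bottle, spice_can, sauce_pot's own z axis and vertical above 0.3 rad).
It also fails if it takes over 69 s, if anything falls off the work surface, if the arm or the gripper's body presses on something with over 40 N, if the wrist force passes 120 N, or if a joint passes its speed limit or range.

### The arm

A 6-joint arm with a two-finger parallel gripper is mounted at the origin on the work surface. World frame = base frame: x ahead of the robot, y to its left, z up, the work surface at z = 0. Lengths are in mm, angles in rad, forces in N, time in s.
With the tool pointing down it reaches from about 350 to 725 mm from the base axis. Payload 4.3 kg.
Tool frame: the origin (TCP) lies between the finger pads; the fingertips stand 8 mm ahead of it and the grasp point (between the pads) lies 11 mm behind it; x points along the fingers, z is the direction in which the jaws open and shut, and the axes are right-handed (so a half turn about x gives the same grasp; the last joint's range is limited). The gripper opens to 85 mm and grips with 20 to 120 N. Pads are 22 mm wide; open, the fingers measure 114 mm over their backs; the gripper's body (76 mm by 85 mm) begins 54 mm behind the grasp point. The pads swing forward as they close: fully open they stand 13 mm farther back than shut.
Start: joints at [-1.363, 0.377, 0.081, 1.274, 0, 1.46], TCP at [179.686, -546.241, 239.329] pointing down, gripper open.
Joint ranges: [-2.72, 2.72], [-0.84, 1.66], [-1.02, 1.22], [-1.77, 2.12], [-1.37, 1.28], [-3.14, 3.14]. Speed limits (rad/s): [2.57, 2.57, 3.14, 3.14, 3.14, 3.14].

### API

Orientations are given as a rotation vector (axis times angle).
In Python, from cell import manip gives the robot as it stands.
- The arm moves only by the tool send_rows, never from a script. Its argument "series" is a list of rows, each a list of 3 entries, a list of its own where there are three numbers: the finger opening in cm, from 0 to 8.54, then the shift along the tool's x, y, z in cm, then the turn, a rotation vector about the tool's x, y, z in rad. A call has 1 to 12 rows; each row is the pose to reach, as a shift and turn from the pose commanded when the call began, along the tool's axes at that moment; what a row does not reach only later rows make up. A row lasts 1/10 s, in which the tool goes at most 50 mm and 8.59 degrees, less where a joint would pass 70% of its speed; a pose out of reach is approached as far as the arm can. A call with a gripper value outside its range is refused whole. The fingers move at their own pace and stop on an object; "force" is the grip in N (left out, the last holds). Time passes only in rows, so rows that repeat a pose let the fingers close. It gives the time, the measured TCP pose, the force and the opening at its end, in the units of the state.
- manip.read_state(): the state, without advancing time (a new reading comes with each control period).
- manip.grab_frame(name): name is "scene" or "top" or "wrist"; returns a dict with "pixels" (420x560x3 uint8, blue, green, red), "fx", "fy", "cx", "cy" (pixels), "world_to_cam" (4x4, takes a point from world to camera coordinates). Camera axes: x right, y down, z forward; pixel columns grow to the right and rows downward; lengths in mm; the calibration is good to about 2 mm. The wrist camera is an equidistant fisheye: a pixel r from the principal point sees the ray r / f radians off the axis. A picture is of the moment at which its call begins. There is no depth.
- manip.sign_off(): hands the job in, once; it reports no verdict.
The state is a dict: "clock": time; "joint_positions": joint angles; "joint_vel": joint speeds; "effort": joint torques, N m; "tool_pos": TCP position; "eef_rot": TCP orientation; "wrist_force": force on the tool from outside, world axes, zero at the start; "torque": the same for the moment, N m; "grip_width": opening from 0.0 (shut) to 1.0 (fully open).
Only numpy, scipy, OpenCV 4.12 (cv2) and the standard library are available. Lean on these libraries where they do the work, as an engineer would, in place of code of your own. Each camera call takes 0.05 s, during which the arm holds its last target.

## Working session

There is one attempt and no reset: what is moved stays moved. The work goes in short steps, Python scripts to look and compute and a tool call to move; the robot and the scene stay as the last step left them, time stands still between calls to the robot, and variables do not carry over. Pictures are saved under pics/ and viewed, and the job is handed in when it is done.

Besides the shell and the picture viewer there is one more tool, called after "Call:" as a command line: name --argument value ..., lists and objects as JSON in quotes. send_rows: Moves the arm, as the interface text tells. Its arguments: {"type":"object","properties":{"series":{"type":"array","items":{"type":"array"}},"force":{"type":"number"}},"required":["series"]}

```bash
ls; mkdir -p pics; python3 - <<'E'
from cell import manip
import cv2
print(manip.read_state())
for n in ["scene","top","wrist"]:
    f=manip.grab_frame(n); cv2.imwrite(f"pics/{n}0.png",f["pixels"]); print(n,f["fx"],f["fy"],f["cx"],f["cy"],f["world_to_cam"].tolist() if hasattr(f["world_to_cam"],'tolist') else f["world_to_cam"])
E
```

```text
pics
{'clock': 0.0, 'joint_positions': array([-1.36329408e+00,  3.78055559e-01,  7.96148713e-02,  1.27439531e+00,
       -5.25818151e-06,  1.46048620e+00]), 'joint_vel': array([-0.00030225, -0.00046004, -0.00069177, -0.00113639, -0.00113398,
       -0.00050743]), 'effort': array([-7.65279601e-04, -4.63597977e+01,  2.69880384e+01,  2.07842962e-02,
       -1.26866044e-05, -6.84570097e-06]), 'tool_pos': array([ 179.54659911, -545.57145915,  238.36087228]), 'eef_rot': array([ 0.97331861,  1.34450677, -0.97105256]), 'wrist_force': array([ 0.00202473, -0.16498783,  0.43866586]), 'torque': array([-0.01967914, -0.01164576,  0.03003402]), 'grip_width': 1.0015278551434998}
scene 428.30826949340366 428.30826949340366 276.57285483079045 208.8060040427343 [[0.5662280969075131, 0.8242478881013006, 0.001077605234879097, -336.5920616664262], [0.6558176748066092, -0.4497299974598499, -0.6063382775283249, -320.2877785896649], [-0.4992884133281571, 0.34403248152654076, -0.7952060940227642, 1279.5108644102218], [0.0, 0.0, 0.0, 1.0]]
top 405.0963293917766 405.0963293917766 280.93947152843396 211.77590234407648 [[-0.003467306279040273, -0.9999922234344166, -0.0018790577052664986, 20.600680444187677], [-0.9987026451233404, 0.003558286672901405, -0.05079729539647724, 604.0742901677052], [0.05080358659396839, 0.0017004901193025798, -0.9987072163164454, 967.4147022122092], [0.0, 0.0, 0.0, 1.0]]
wrist 325.19226210127806 325.19226210127806 275.804773828908 207.12798024576543 [[0.31224506643068733, -0.9499987224735706, -0.0023336212803595937, -573.6177359961027], [-0.908660845522565, -0.299373108886043, 0.2910519017119166, -38.03593523215882], [-0.2771975582574878, -0.08875905009907427, -0.956704418679875, 379.90361112798155], [0.0, 0.0, 0.0, 1.0]]
```

View pics/scene0.png

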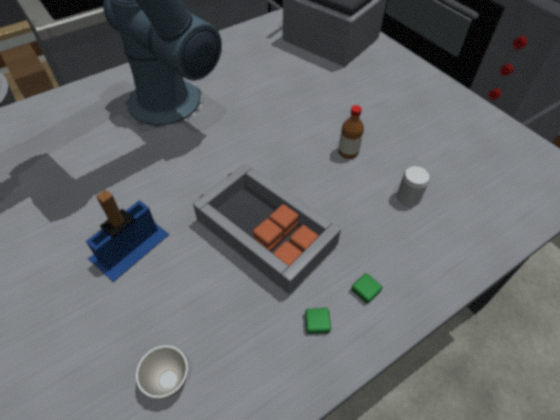

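View pics/top0.png

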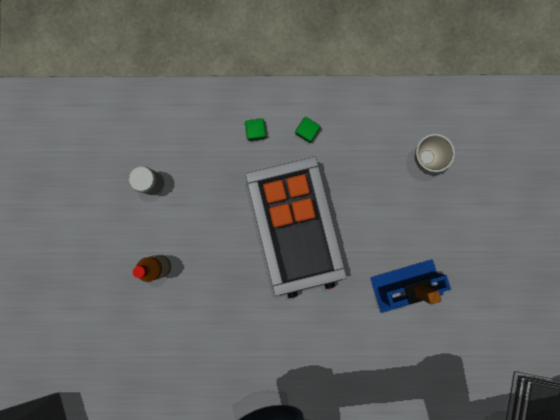

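View pics/wrist0.png

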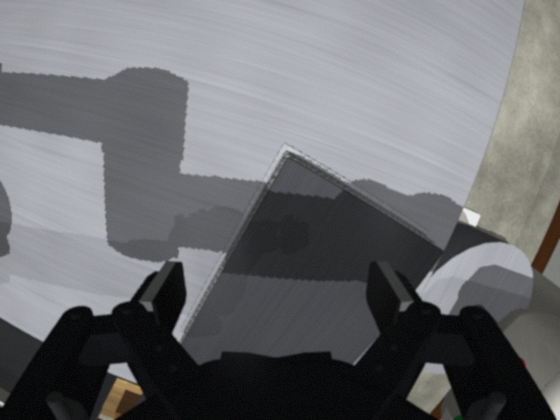

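```bash
python3 - <<'E'
import cv2
a=cv2.imread("pics/top0.png");b=cv2.imread("pics/scene0.png")
cv2.imwrite("pics/c1.png",cv2.resize(a[140:330,235:475],None,fx=3.3,fy=3.1,interpolation=cv2.INTER_CUBIC))
cv2.imwrite("pics/c2.png",cv2.resize(b[160:310,60:350],None,fx=2.7,fy=2.7,interpolation=cv2.INTER_CUBIC))
E
```

```text
(no output)
```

View pics/c1.png

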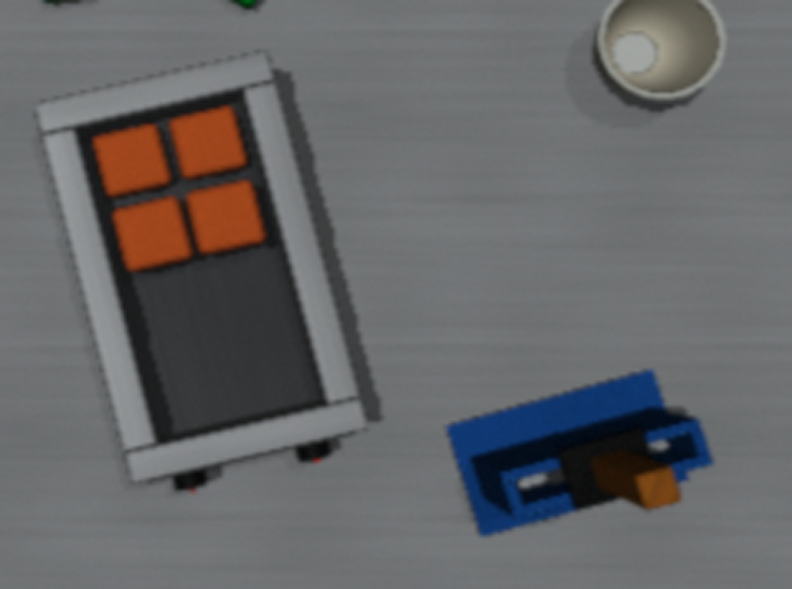

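View pics/c2.png

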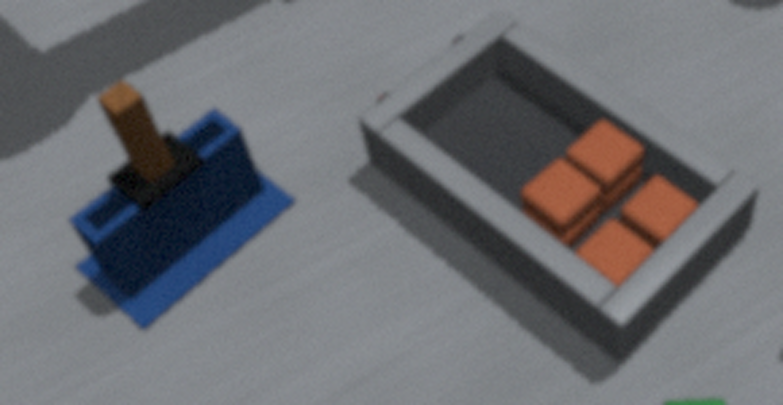

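```bash
cat > h.py <<'E'
import numpy as np, cv2
from cell import manip
from scipy.spatial.transform import Rotation as R
K={'scene':(428.308,276.573,208.806,np.array([[0.5662280969075131,0.8242478881013006,0.001077605234879097,-336.5920616664262],[0.6558176748066092,-0.4497299974598499,-0.6063382775283249,-320.2877785896649],[-0.4992884133281571,0.34403248152654076,-0.7952060940227642,1279.5108644102218],[0,0,0,1]])),
'top':(405.0963,280.9395,211.7759,np.array([[-0.003467306279040273,-0.9999922234344166,-0.0018790577052664986,20.600680444187677],[-0.9987026451233404,0.003558286672901405,-0.05079729539647724,604.0742901677052],[0.05080358659396839,0.0017004901193025798,-0.9987072163164454,967.4147022122092],[0,0,0,1]]))}
def ray(n,u,v):
    f,cx,cy,T=K[n]; d=T[:3,:3].T@np.array([(u-cx)/f,(v-cy)/f,1]); return -T[:3,:3].T@T[:3,3], d
def onz(n,u,v,z):
    o,d=ray(n,u,v); return o+d*(z-o[2])/d[2]
def tri(a,b):
    o1,d1=ray('top',*a);o2,d2=ray('scene',*b)
    d1/=np.linalg.norm(d1);d2/=np.linalg.norm(d2)
    t=np.linalg.lstsq(np.c_[d1,-d2],o2-o1,rcond=None)[0]
    p,q=o1+t[0]*d1,o2+t[1]*d2; return (p+q)/2,np.linalg.norm(p-q)
def proj(n,P):
    f,cx,cy,T=K[n]; p=T[:3,:3]@np.asarray(P,float)+T[:3,3]; return f*p[0]/p[2]+cx,f*p[1]/p[2]+cy
E
python3 - <<'E'
from h import *
np.set_printoptions(precision=1,suppress=True)
c1=lambda u,v:((u+.5)/3.3-.5+235,(v+.5)/3.1-.5+140)
c2=lambda u,v:((u+.5)/2.7-.5+60,(v+.5)/2.7-.5+160)
def rect(P): # FL FR NR NL, far/near
    c=P.mean(0); x=(P[0]+P[1]-P[2]-P[3]); y=(P[0]+P[3]-P[1]-P[2])
    return c, np.arctan2(x[1],x[0]),np.arctan2(-y[0],y[1]), np.linalg.norm(x)/2,np.linalg.norm(y)/2
for nm,pts in [("outer",[(38,103),(268,52),(367,428),(130,482)]),("inner",[(77,130),(246,88),(325,402),(157,442)])]:
    print(nm,rect(np.array([onz('top',*c1(*p),75)for p in pts])))
# scene: far-right? corners: near-left(robot,left?) 
S=[(620,322),(755,190),(500,18),(362,122)]
P=np.array([onz('scene',*c2(*p),75) for p in S]); print(P)
print("tri handle",tri(c1(657,483),c2(122,93)), onz('top',*c1(657,483),185))
print("foot top", [onz('top',*c1(*p),3) for p in [(447,427),(655,371),(485,535)]])
print("foot scene",[onz('scene',*c2(*p),3) for p in [(145,328),(295,200),(78,267)]])
print("box top",[onz('top',*c1(*p),90) for p in [(503,475),(697,419),(713,462),(515,515)]])
print("box scene",[onz('scene',*c2(*p),90) for p in [(72,220),(215,110),(240,128),(95,245)]])
E
```

```text
outer (array([570.7, -14.4,  75. ]), np.float64(0.22822363684472663), np.float64(0.23119817845814364), np.float64(284.4837152058006), np.float64(165.5326427342054))
inner (array([570.9, -14.8,  75. ]), np.float64(0.2290679445469556), np.float64(0.2498454529930828), np.float64(235.93614777560475), np.float64(120.02865928954435))
[[ 725.6  -60.    75. ]
 [ 691.3   94.6   75. ]
 [ 422.2   26.8   75. ]
 [ 456.8 -127.9   75. ]]
tri handle (array([ 428.8, -282.7,  191.3]), np.float64(1.09316849704151)) [ 428.1 -284.5  185. ]
foot top [array([ 444. , -198.1,    3. ]), array([ 487.2, -352.5,    3. ]), array([ 360. , -224.8,    3. ])]
foot scene [array([ 487.3, -348.8,    3. ]), array([ 443.5, -197.4,    3. ]), array([ 403.1, -373.1,    3. ])]
box top [array([ 419.4, -216.4,   90. ]), array([ 458.8, -347.7,   90. ]), array([ 428.1, -357.7,   90. ]), array([ 391., -224.,   90.])]
box scene [array([ 428.2, -355.6,   90. ]), array([ 390.2, -223.8,   90. ]), array([ 418.7, -214.8,   90. ]), array([ 459.4, -349.2,   90. ])]
```

```bash
cat >> h.py <<'E'
def T():
    s=manip.read_state(); return s['tool_pos'],R.from_rotvec(s['eef_rot']).as_matrix(),s
def plan(pos,zyaw=None):
    """target TCP pos, direction(yaw) of tool z; tool x straight down"""
    p,M,s=T()
    if zyaw is None: zyaw=np.arctan2(M[1,2],M[0,2])
    x=np.array([0,0,-1.]);z=np.array([np.cos(zyaw),np.sin(zyaw),0]);y=np.cross(z,x)
    G=np.c_[x,y,z]; print('shift cm',np.round(M.T@(np.asarray(pos)-p)/10,3),'rot',np.round(R.from_matrix(M.T@G).as_rotvec(),4),'toolz yaw now',np.arctan2(M[1,2],M[0,2]))
E
python3 - <<'E'
from h import *
np.set_printoptions(precision=3,suppress=True)
print(T()[1])
for y in (0.28,0.28-np.pi):
    plan([425.5,-285.5,234],y)
E
```

```text
[[-0.     0.95   0.312]
 [ 0.002  0.312 -0.95 ]
 [-1.     0.    -0.002]]
shift cm [  0.49   31.491 -17.034] rot [-1.533 -0.001 -0.001] toolz yaw now -1.252981169031329
shift cm [  0.49   31.491 -17.034] rot [ 1.609 -0.001  0.001] toolz yaw now -1.252981169031329
```

Call:
send_rows --series '[[8.5, [0.1, 3, -1.6], [-0.14, 0, 0]], [8.5, [0.2, 6, -3.2], [-0.28, 0, 0]], [8.5, [0.3, 9, -4.9], [-0.42, 0, 0]], [8.5, [0.4, 12, -6.5], [-0.56, 0, 0]], [8.5, [0.4, 15, -8.1], [-0.7, 0, 0]], [8.5, [0.4, 18, -9.7], [-0.84, 0, 0]], [8.5, [0.4, 21, -11.4], [-0.98, 0, 0]], [8.5, [0.4, 24, -13], [-1.12, 0, 0]], [8.5, [0.4, 27, -14.6], [-1.26, 0, 0]], [8.5, [0.4, 30, -16.2], [-1.4, 0, 0]], [8.5, [0.4, 31.5, -17.0], [-1.533, 0, 0]], [8.5, [0.4, 31.5, -17.0], [-1.533, 0, 0]]]'

```text
clock: 1.35
tool_pos: [426.8, -284.5, 235.0]
eef_rot: [-0.222, 1.559, 0.224]
wrist_force: [-0.0, -0.9, -0.0]
grip_width: 0.997
```

```bash
python3 - <<'E'
from h import *
np.set_printoptions(precision=3,suppress=True)
f=manip.grab_frame("wrist");cv2.imwrite("pics/w1.png",f["pixels"])
np.save("w1T.npy",f["world_to_cam"])
f2=manip.grab_frame("scene")["pixels"];cv2.imwrite("pics/s1.png",cv2.resize(f2[120:320,40:240],None,fx=3,fy=3,interpolation=cv2.INTER_CUBIC))
p,M,s=T();print(p,M,s['joint_positions'],s['wrist_force'])
plan([425.5,-285.5,234],.28)
E
```

```text
[ 425.579 -286.226  235.021] [[-0.001 -0.275  0.961]
 [-0.     0.961  0.275]
 [-1.     0.    -0.001]] [-0.715  0.253 -0.105  1.214 -0.001  0.577] [-0.69  -0.492  0.027]
shift cm [0.102 0.072 0.012] rot [-0.001 -0.001 -0.   ] toolz yaw now 0.2786706273688112
```

View pics/w1.png

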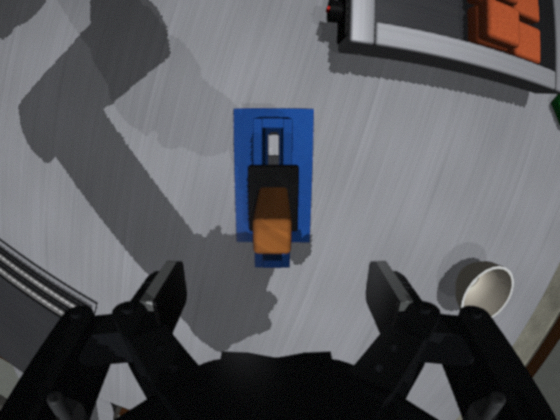

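View pics/s1.png

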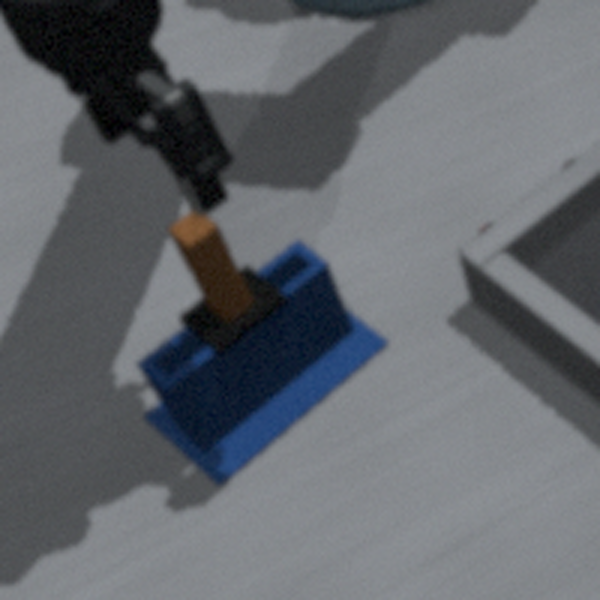

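```bash
cat >> h.py <<'E'
def wray(W,u,v,z,f=325.192,cx=275.805,cy=207.128):
    dx,dy=u-cx,v-cy;r=np.hypot(dx,dy);th=r/f
    d=np.array([np.sin(th)*dx/r,np.sin(th)*dy/r,np.cos(th)]);d=W[:3,:3].T@d;o=-W[:3,:3].T@W[:3,3]
    return o+d*(z-o[2])/d[2]
E
python3 - <<'E'
from h import *
np.set_printoptions(precision=1,suppress=True)
W=np.load("w1T.npy");im=cv2.imread("pics/w1.png")
hsv=cv2.cvtColor(im,cv2.COLOR_BGR2HSV)
sub=hsv[180:265,240:305]; 
print(im[200:262:4,273].tolist()); print(im[240,246:300:3].tolist())
for p in [(254,226),(291,226),(254,253),(291,253)]: print(wray(W,*p,185))
# foot plate corners z=3
for p in [(234,108),(313,108),(236,241),(310,241)]: print('foot',wray(W,*p,3))
for p in [(253,117),(292,117)]: print('box',wray(W,*p,90))
E
```

```text
[[20, 33, 55], [19, 35, 54], [17, 33, 55], [10, 29, 49], [19, 36, 57], [37, 71, 114], [43, 83, 137], [45, 88, 141], [43, 85, 137], [40, 82, 132], [41, 84, 139], [45, 90, 144], [42, 87, 142], [38, 72, 116], [33, 16, 9], [52, 25, 9]]
[[76, 48, 34], [77, 47, 34], [59, 44, 47], [41, 77, 121], [45, 87, 145], [47, 89, 144], [45, 89, 143], [48, 91, 146], [46, 90, 145], [41, 84, 139], [41, 84, 137], [41, 82, 132], [42, 81, 135], [40, 82, 134], [35, 72, 120], [53, 40, 48], [78, 40, 15], [76, 39, 15]]
[ 412.2 -282.2  185. ]
[ 433.7 -275.9  185. ]
[ 416.9 -299.6  185. ]
[ 439.1 -293.1  185. ]
foot [ 359.6 -222.     3. ]
foot [ 444.2 -197.4    3. ]
foot [ 402.  -375.3    3. ]
foot [ 489.1 -349.7    3. ]
box [ 388.4 -223.2   90. ]
box [ 420.3 -213.9   90. ]
```

Call:
send_rows --series '[[8.5, [3, 0, 0], [0, 0, 0]], [8.5, [6, 0, -0.05], [0, 0, 0]], [8.5, [8.5, 0, -0.05], [0, 0, 0]], [8.5, [10.1, 0, -0.05], [0, 0, 0]], [8.5, [10.1, 0, -0.05], [0, 0, 0]], [2, [10.1, 0, -0.05], [0, 0, 0]], [2, [10.1, 0, -0.05], [0, 0, 0]], [2, [10.1, 0, -0.05], [0, 0, 0]], [2, [10.1, 0, -0.05], [0, 0, 0]], [2, [10.1, 0, -0.05], [0, 0, 0]], [2, [10.1, 0, -0.05], [0, 0, 0]], [2, [10.1, 0, -0.05], [0, 0, 0]]]' --force 80

```text
clock: 2.65
tool_pos: [425.6, -287.1, 135.3]
eef_rot: [-0.221, 1.559, 0.218]
wrist_force: [-1.8, -0.4, 6.0]
grip_width: 0.269
```

```bash
python3 - <<'E'
from h import *
f=manip.grab_frame("wrist");cv2.imwrite("pics/w2.png",f["pixels"])
p,M,s=T();print(p,M.round(4),s['wrist_force'],s['torque'],s['grip_width'])
E
```

```text
[ 425.53782164 -287.08028225  135.27021663] [[ 6.000e-04 -2.762e-01  9.611e-01]
 [-1.800e-03  9.611e-01  2.762e-01]
 [-1.000e+00 -1.900e-03  1.000e-04]] [-1.65601365 -1.28663245  6.74867919] [-0.0611987   0.40597469 -0.00740908] 0.27070338519520754
```

View pics/w2.png

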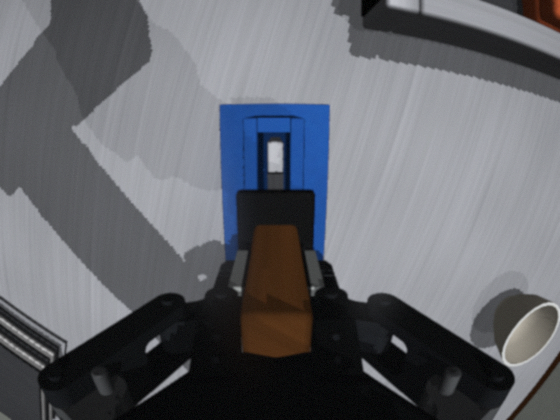

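Call:
send_rows --series '[[2, [-1, 0, 0], [0, 0, 0]], [2, [-2.5, 0, 0], [0, 0, 0]], [2, [-4.5, 0, 0], [0, 0, 0]], [2, [-7, 0, 0], [0, 0, 0]], [2, [-9.5, 0, 0], [0, 0, 0]], [2, [-11.5, 0, 0], [0, 0, 0]], [2, [-12, 0, 0], [0, 0, 0]], [2, [-12, 0, 0], [0, 0, 0]]]'

```text
clock: 3.5
tool_pos: [425.7, -286.6, 254.7]
eef_rot: [-0.22, 1.559, 0.219]
wrist_force: [-0.6, -0.2, -3.3]
grip_width: 0.272
```

```bash
python3 - <<'E'
from h import *
f=manip.grab_frame("wrist");cv2.imwrite("pics/w3.png",f["pixels"])
f2=manip.grab_frame("scene")["pixels"];cv2.imwrite("pics/s3.png",cv2.resize(f2[100:300,40:240],None,fx=3,fy=3,interpolation=cv2.INTER_CUBIC))
p,M,s=T();print(p,M.round(4),s['wrist_force'],s['torque'],s['grip_width'])
E
```

```text
[ 424.78815383 -285.91371982  253.01910123] [[-0.0016 -0.2764  0.961 ]
 [ 0.0015  0.961   0.2764]
 [-1.      0.0019 -0.0011]] [-0.09378807 -0.29706829 -3.96118793] [-0.05916196  0.03717801 -0.01613229] 0.2708708177073323
```

View pics/s3.png

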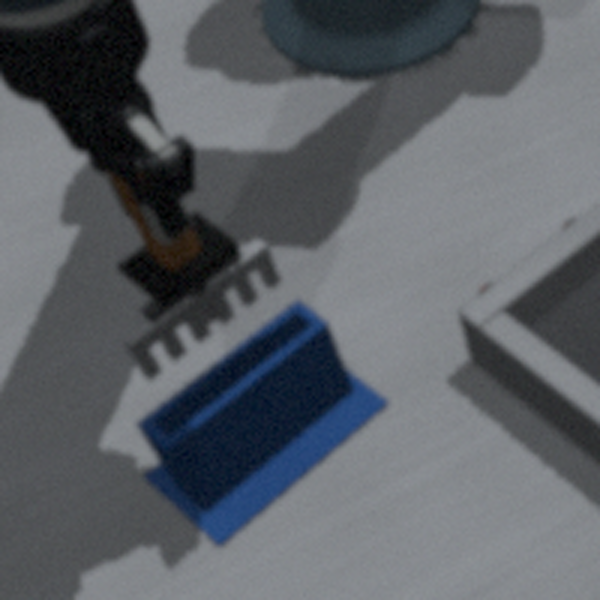

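View pics/w3.png

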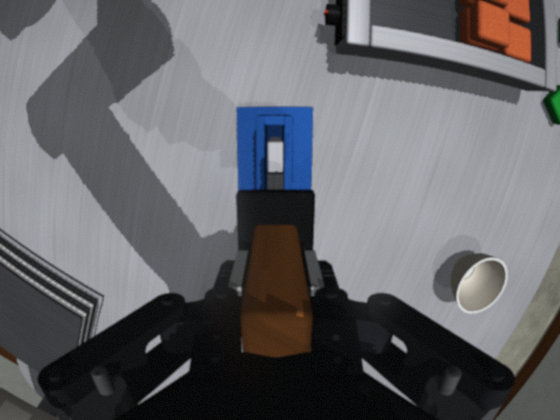

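```bash
python3 - <<'E'
from h import *
p,M,s=T(); n=M[:,2]
for u,v in [(150,375),(270,285),(178,357),(244,304)]:
    o,d=ray('scene',(u+.5)/3-.5+40,(v+.5)/3-.5+100)
    q=o+d*((p-o)@n)/(d@n); print(q.round(1),'along y',((q-p)@M[:,1]).round(1),'below grip',(p[2]+11-1.3-q[2]).round(1))
# plan to bed
b=np.array([572,-15.5]);a=.235;ex=np.array([np.cos(a),np.sin(a)])
for x in (72,-45): plan([*(b+ex*x),255],a)
E
```

```text
[ 438.4 -333.7  142.6] along y -49.9 below grip 120.1
[ 411.4 -239.9  142.5] along y 47.7 below grip 120.2
[ 432.6 -313.6  140.2] along y -29.0 below grip 122.5
[ 417.5 -261.   142.9] along y 25.8 below grip 119.8
shift cm [-0.19  21.595 28.815] rot [ 0.0451 -0.0012 -0.0019] toolz yaw now 0.28006631157885464
shift cm [-0.176 22.122 17.127] rot [ 0.0451 -0.0012 -0.0019] toolz yaw now 0.28006631157885464
```

Call:
send_rows --series '[[2, [-0.2, 2.2, 1.7], [0, 0, 0]], [2, [-0.2, 5.5, 4.3], [0.02, 0, 0]], [2, [-0.2, 9, 7], [0.03, 0, 0]], [2, [-0.2, 12.6, 9.8], [0.04, 0, 0]], [2, [-0.2, 16, 12.4], [0.045, 0, 0]], [2, [-0.2, 19.5, 15.1], [0.045, 0, 0]], [2, [-0.2, 21.5, 16.6], [0.045, 0, 0]], [2, [-0.2, 22.1, 17.1], [0.045, 0, 0]], [2, [-0.2, 22.1, 17.1], [0.045, 0, 0]], [2, [-0.2, 22.1, 17.1], [0.045, 0, 0]]]'

```text
clock: 4.6
tool_pos: [527.9, -27.6, 255.5]
eef_rot: [-0.184, 1.565, 0.184]
wrist_force: [-0.0, 0.4, -3.2]
grip_width: 0.273
```

```bash
python3 - <<'E'
from h import *
f=manip.grab_frame("wrist");cv2.imwrite("pics/w4.png",f["pixels"])
f2=manip.grab_frame("scene")["pixels"];cv2.imwrite("pics/s4.png",cv2.resize(f2[100:300,180:360],None,fx=3,fy=3,interpolation=cv2.INTER_CUBIC))
p,M,s=T();print(p,M.round(4),s['wrist_force'],s['torque'],s['grip_width'])
np.save('w4T.npy',f["world_to_cam"])
b=np.array([572,-15.5]);a=.235;ex=np.array([np.cos(a),np.sin(a)])
plan([*(b+ex*-45),255],a)
E
```

```text
[528.04542137 -28.02939386 255.91972061] [[-9.00e-04 -2.31e-01  9.73e-01]
 [-4.00e-04  9.73e-01  2.31e-01]
 [-1.00e+00 -2.00e-04 -1.00e-03]] [ 0.0886956  -0.35703385 -3.06727103] [-0.05403455  0.04149761 -0.01289224] 0.27210693307629386
shift cm [0.092 0.195 0.066] rot [-0.0019 -0.001   0.0002] toolz yaw now 0.23310791145947782
```

View pics/s4.png

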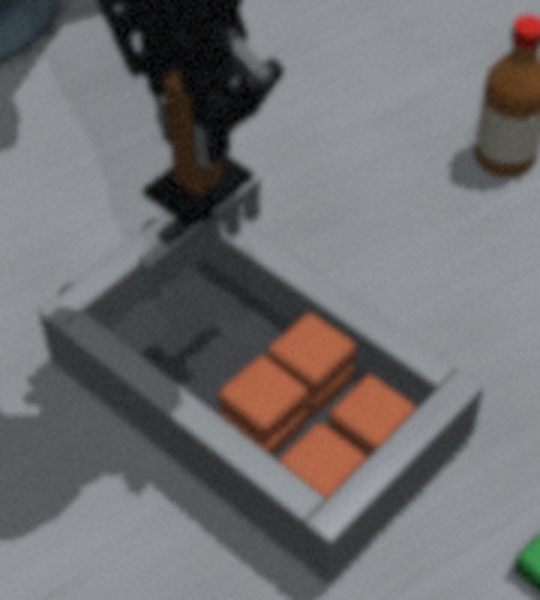

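View pics/w4.png

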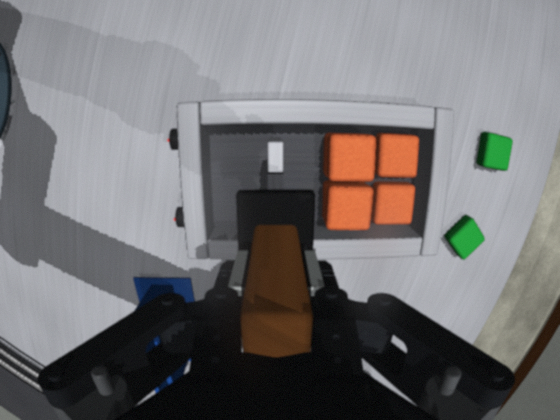

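```bash
python3 - <<'E'
from h import *
W=np.load('w4T.npy');im=cv2.imread('pics/w4.png')
cv2.imwrite('pics/w4c.png',cv2.resize(im[90:270,160:470],None,fx=2.58,fy=2.58,interpolation=cv2.INTER_CUBIC))
E
```

```text
(no output)
```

View pics/w4c.png

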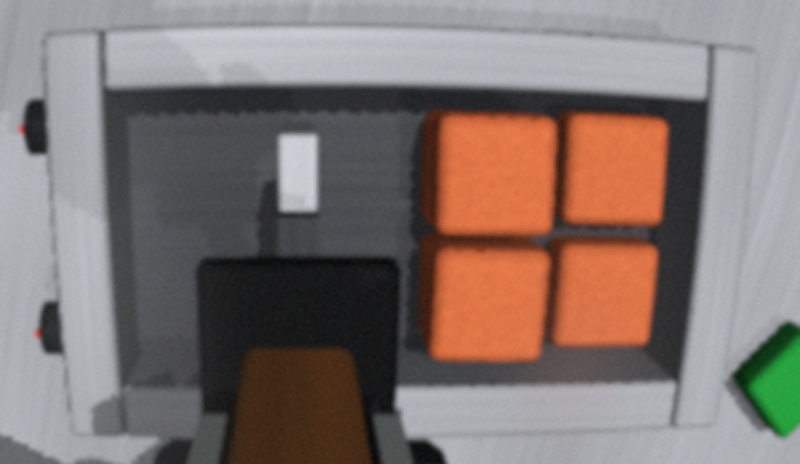

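```bash
python3 - <<'E'
from h import *
np.set_printoptions(precision=1,suppress=True)
W=np.load('w4T.npy')
c=lambda u,v:((u+.5)/2.58-.5+160,(v+.5)/2.58-.5+90)
def rect(P):
    x=(P[0]+P[1]-P[2]-P[3]); y=(P[0]+P[3]-P[1]-P[2])
    return P.mean(0), np.arctan2(x[1],x[0]),np.arctan2(-y[0],y[1]), np.linalg.norm(x)/2,np.linalg.norm(y)/2
# FL FR NR NL
print(rect(np.array([wray(W,*c(*p),75) for p in [(756,50),(715,427),(76,435),(46,33)]])))
print(rect(np.array([wray(W,*c(*p),75) for p in [(706,100),(676,380),(125,385),(107,88)]])))
a=.235;b=np.array([571.5,-15.5]);E=np.array([[np.cos(a),np.sin(a)],[-np.sin(a),np.cos(a)]])
for z,r in [(78,[(437,115,557,234),(434,248,549,360)]),(54,[(566,113,668,226),(555,240,657,346)])]:
    for q in r:
        q=wray(W,*c((q[0]+q[2])/2,(q[1]+q[3])/2),z); print(z,q,E@(q[:2]-b))
for q in [(437,115),(557,115),(434,360),(549,360)]:
    q=wray(W,*c(*q),78);print(E@(q[:2]-b))
p,M,s=T();print(p,E@(p[:2]-b))
E
```

```text
(array([570.9, -14.1,  75. ]), np.float64(0.23631730720353036), np.float64(0.24273397976033), np.float64(283.37847833968465), np.float64(166.52789289599247))
(array([570.7, -13.5,  75. ]), np.float64(0.23648252649496912), np.float64(0.23819017368194578), np.float64(236.06009458617058), np.float64(120.3536402190574))
78 [593.2  19.6  78. ] [29.3 29.1]
78 [605.9 -30.3  78. ] [ 30.  -22.4]
54 [650.1  33.7  54. ] [87.9 29.5]
54 [662.5 -19.1  54. ] [ 87.6 -24.7]
[ 5.3 51.2]
[52.2 52.8]
[  7.9 -45.9]
[ 56.2 -46.4]
[528.  -28.  255.9] [-45.2  -2.1]
```

Call:
send_rows --series '[[2, [1.5, 0.1, 0], [-0.003, 0, 0]], [2, [4, 0.2, 0], [-0.003, 0, 0]], [2, [6.5, 0.2, 0], [-0.003, 0, 0]], [2, [9, 0.2, 0], [-0.003, 0, 0]], [2, [10.5, 0.2, 0], [-0.003, 0, 0]], [2, [10.8, 0.2, 0], [-0.003, 0, 0]], [2, [10.8, 0.2, 0], [-0.003, 0, 0]], [2, [10.8, 0.2, 0], [-0.003, 0, 0]]]'

```text
clock: 5.5
tool_pos: [528.9, -25.5, 149.4]
eef_rot: [-0.187, 1.561, 0.186]
wrist_force: [-0.4, 0.0, -2.7]
grip_width: 0.274
```

```bash
python3 - <<'E'
from h import *
f2=manip.grab_frame("scene")["pixels"];cv2.imwrite("pics/s5.png",cv2.resize(f2[120:300,180:360],None,fx=3.3,fy=3.3,interpolation=cv2.INTER_CUBIC))
p,M,s=T();print(p,M.round(4),s['wrist_force'],s['torque'],s['grip_width'])
E
```

```text
[529.06443873 -25.41291704 149.58632039] [[ 2.400e-03 -2.352e-01  9.720e-01]
 [-5.000e-04  9.720e-01  2.352e-01]
 [-1.000e+00 -1.100e-03  2.200e-03]] [-0.15050133  0.54778003 -2.88592712] [-0.02601215  0.01630713 -0.01212603] 0.27200296687496744
```

View pics/s5.png

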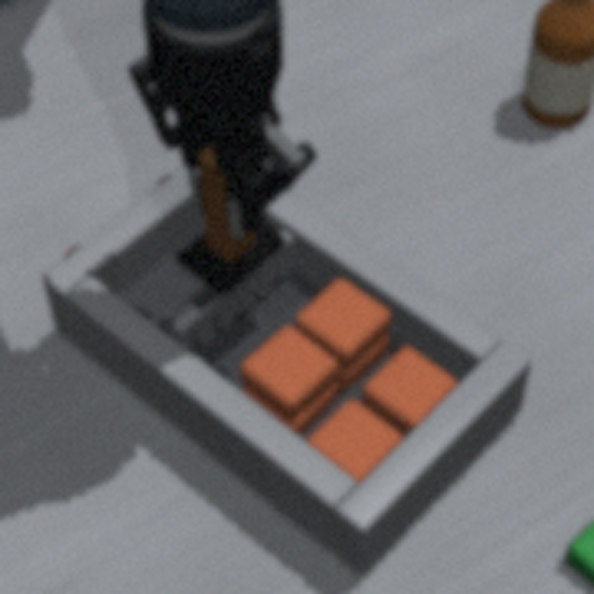

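Call:
send_rows --series '[[2, [0.2, 0, 0], [0, 0, 0]], [2, [0.4, 0, 0], [0, 0, 0]], [2, [0.4, 0, 0], [0, 0, 0]], [2, [0.4, 0, 0], [0, 0, 0]]]'

```text
clock: 5.95
tool_pos: [528.1, -24.8, 144.3]
eef_rot: [-0.187, 1.563, 0.187]
wrist_force: [0.2, -0.8, -4.1]
grip_width: 0.273
```

Call:
send_rows --series '[[2, [0.07, 0, 0], [0, 0, 0]], [2, [0.15, 0, 0], [0, 0, 0]], [2, [0.15, 0, 0], [0, 0, 0]]]'

```text
clock: 6.25
tool_pos: [528.2, -24.8, 143.2]
eef_rot: [-0.187, 1.562, 0.187]
wrist_force: [-0.6, 1.7, -0.2]
grip_width: 0.268
```

Call:
send_rows --series '[[2, [0.05, 0, 0], [0, 0, 0]], [2, [0.1, 0, 0], [0, 0, 0]], [2, [0.1, 0, 0], [0, 0, 0]]]'

```text
clock: 6.55
tool_pos: [528.3, -24.9, 142.7]
eef_rot: [-0.187, 1.562, 0.187]
wrist_force: [-3.7, 0.9, 5.3]
grip_width: 0.267
```

Call:
send_rows --series '[[2, [-2, 0, 0], [0, 0, 0]], [2, [-5, 0, 0], [0, 0, 0]], [2, [-6.2, 0, 1], [0, 0, 0]], [2, [-6.3, 0, 4], [0, 0, 0]], [2, [-6.3, 0, 7.5], [0, 0, 0]], [2, [-6.3, -0.1, 10.3], [0, 0, 0]], [2, [-6.3, -0.1, 11], [0, 0, 0]], [2, [-6.3, -0.1, 11], [0, 0, 0]], [2, [-6.3, -0.1, 11], [0, 0, 0]]]'

```text
clock: 7.45
tool_pos: [634.2, -0.0, 204.1]
eef_rot: [-0.187, 1.565, 0.187]
wrist_force: [-0.6, -0.1, -3.6]
grip_width: 0.271
```

```bash
cat >> h.py <<'E'
A=.237;B=np.array([571,-14.3]);E2=np.array([[np.cos(A),np.sin(A)],[-np.sin(A),np.cos(A)]])
def bed(): 
    p,M,s=T(); print('bed xy',(E2@(p[:2]-B)).round(1),'h',round(p[2]-143.4,2),'F',s['wrist_force'].round(1),'yaw',np.arctan2(M[1,2],M[0,2]).round(3),'tilt',M[2,1:].round(4),'t',s['clock'],'g',s['grip_width'])
E
python3 - <<'E'
from h import *
bed()
f2=manip.grab_frame("scene")["pixels"];cv2.imwrite("pics/s6.png",cv2.resize(f2[120:300,180:360],None,fx=3.3,fy=3.3,interpolation=cv2.INTER_CUBIC))
f=manip.grab_frame("wrist");cv2.imwrite("pics/w6.png",f["pixels"])
E
```

```text
bed xy [64.8 -1. ] h 60.73 F [-0.6 -0.1 -3.6] yaw 0.238 tilt [ 0.0003 -0.0019] t 7.45 g 0.27123561881829844
```

View pics/s6.png

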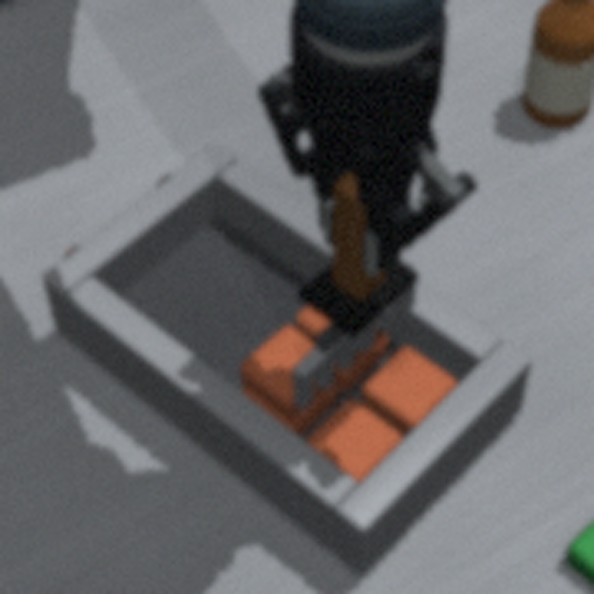

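View pics/w6.png

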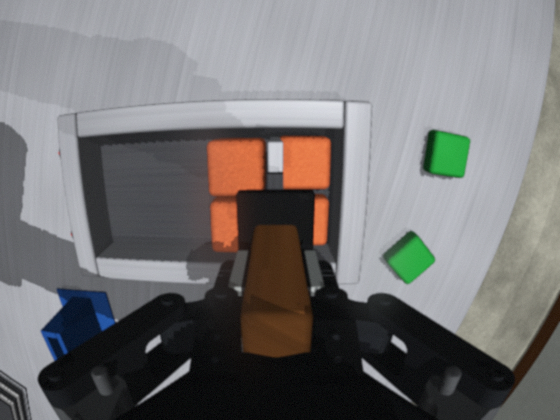

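Call:
send_rows --series '[[2, [0.5, 0, 0.3], [0, 0, 0]], [2, [1.5, 0, 0.3], [0, 0, 0]], [2, [2.5, 0, 0.3], [0, 0, 0]], [2, [3, 0, 0.3], [0, 0, 0]], [2, [3.2, 0, 0.3], [0, 0, 0]], [2, [3.2, 0, 0.3], [0, 0, 0]]]'

```text
clock: 8.15
tool_pos: [637.7, 0.8, 172.2]
eef_rot: [-0.187, 1.564, 0.187]
wrist_force: [0.4, -0.0, -3.2]
grip_width: 0.27
```

```bash
python3 - <<'E'
from h import *
bed()
f2=manip.grab_frame("scene")["pixels"];cv2.imwrite("pics/s7.png",cv2.resize(f2[120:300,180:360],None,fx=3.3,fy=3.3,interpolation=cv2.INTER_CUBIC))
E
```

```text
bed xy [68.4 -1. ] h 28.78 F [ 0.4 -0.  -3.2] yaw 0.238 tilt [ 0.0003 -0.0011] t 8.15 g 0.26968137592501884
```

View pics/s7.png

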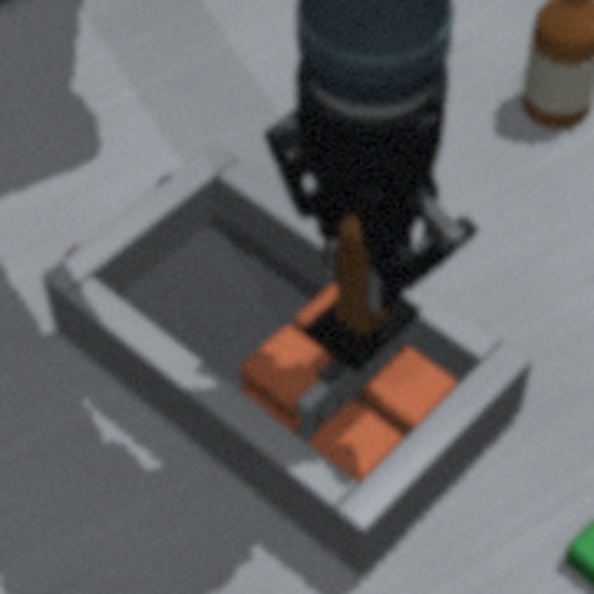

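Call:
send_rows --series '[[2, [0.1, 0, -0.7], [0, 0, 0]], [2, [0.15, 0.05, -1.6], [0, 0, 0]], [2, [0.2, 0.05, -2.6], [0, 0, 0]], [2, [0.2, 0.05, -3.6], [0, 0, 0]], [2, [0.2, 0.05, -4.6], [0, 0, 0]], [2, [0.2, 0.05, -5.6], [0, 0, 0]], [2, [0.2, 0.05, -6.4], [0, 0, 0]], [2, [0.2, 0.05, -6.4], [0, 0, 0]]]'

```text
clock: 9.0
tool_pos: [574.7, -14.0, 171.0]
eef_rot: [-0.187, 1.563, 0.186]
wrist_force: [0.7, 0.3, -2.7]
grip_width: 0.269
```

```bash
python3 - <<'E'
from h import *
bed()
f2=manip.grab_frame("scene")["pixels"];cv2.imwrite("pics/s8.png",cv2.resize(f2[120:300,180:360],None,fx=3.3,fy=3.3,interpolation=cv2.INTER_CUBIC))
f=manip.grab_frame("wrist");cv2.imwrite("pics/w8.png",f["pixels"])
E
```

```text
bed xy [ 3.6 -0.6] h 27.65 F [ 0.7  0.3 -2.7] yaw 0.238 tilt [-0.0001 -0.0006] t 9.0 g 0.2692854510284832
```

View pics/s8.png

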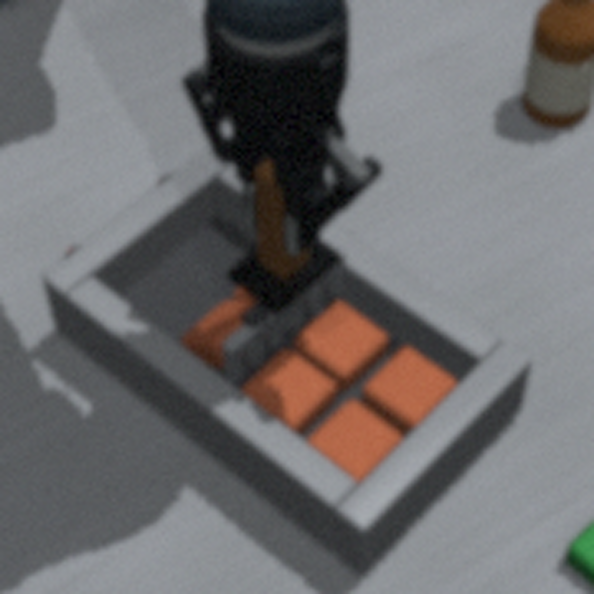

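View pics/w8.png

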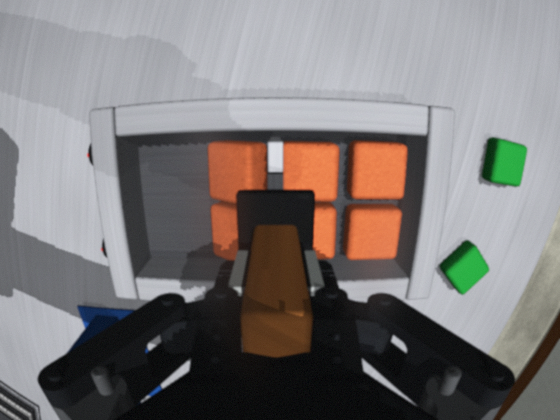

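Call:
send_rows --series '[[2, [0, 0, -0.4], [0, 0, 0]], [2, [0, 0, -0.9], [0, 0, 0]], [2, [0, 0, -0.9], [0, 0, 0]]]'

```text
clock: 9.4
tool_pos: [566.5, -16.0, 170.7]
eef_rot: [-0.187, 1.563, 0.187]
wrist_force: [0.4, 0.6, -2.9]
grip_width: 0.269
```

```bash
python3 - <<'E'
from h import *
bed()
f=manip.grab_frame("wrist");cv2.imwrite("pics/w9.png",cv2.resize(f["pixels"][120:280,180:420],None,fx=3.3,fy=3.3,interpolation=cv2.INTER_CUBIC))
E
```

```text
bed xy [-4.8 -0.6] h 27.3 F [ 0.4  0.6 -2.9] yaw 0.238 tilt [-0.0001 -0.0008] t 9.4 g 0.26908746656901383
```

View pics/w9.png

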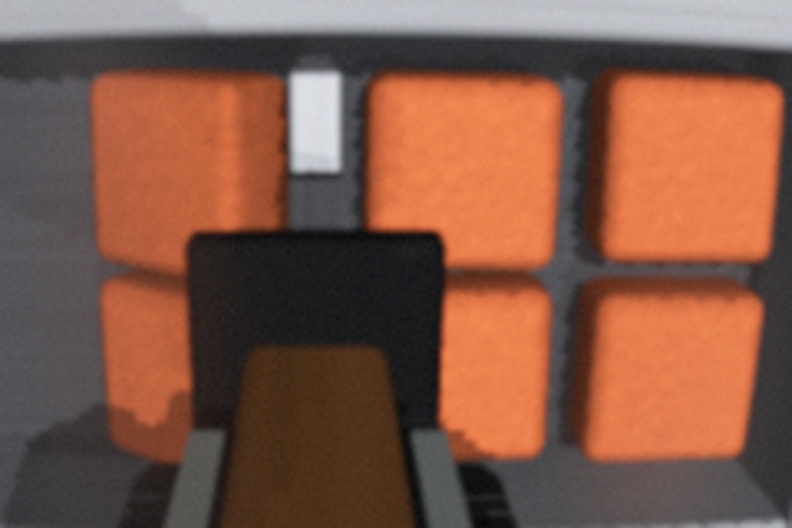

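Call:
send_rows --series '[[2, [0.3, 0, -0.2], [0, 0, 0]], [2, [0.8, 0, -0.2], [0, 0, 0]], [2, [0.8, 0, -0.2], [0, 0, 0]]]'

```text
clock: 9.75
tool_pos: [564.4, -16.3, 161.7]
eef_rot: [-0.187, 1.565, 0.187]
wrist_force: [0.6, 0.6, -3.8]
grip_width: 0.27
```

```bash
python3 - <<'E'
from h import *
bed()
f=manip.grab_frame("wrist");cv2.imwrite("pics/w10.png",cv2.resize(f["pixels"][120:280,180:420],None,fx=3.3,fy=3.3,interpolation=cv2.INTER_CUBIC))
f2=manip.grab_frame("scene")["pixels"];cv2.imwrite("pics/s10.png",cv2.resize(f2[120:300,180:360],None,fx=3.3,fy=3.3,interpolation=cv2.INTER_CUBIC))
E
```

```text
bed xy [-6.9 -0.4] h 18.26 F [ 0.6  0.6 -3.8] yaw 0.238 tilt [ 0.0006 -0.0018] t 9.75 g 0.2703916119535017
```

View pics/w10.png

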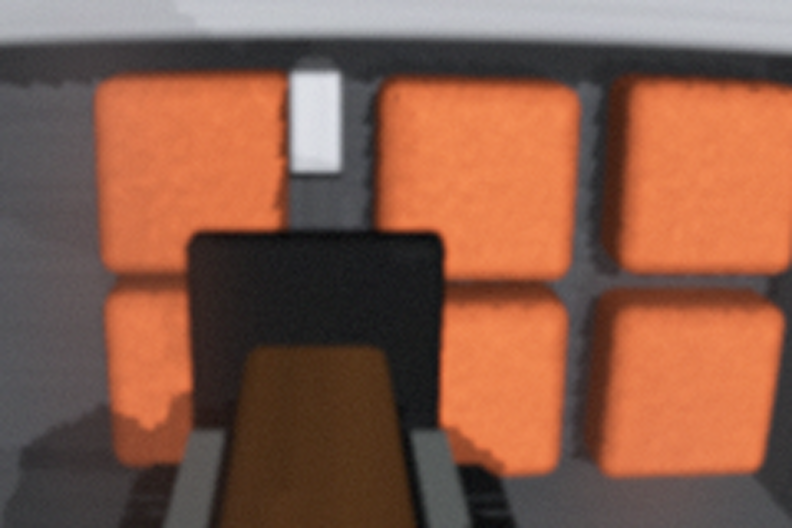

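View pics/s10.png

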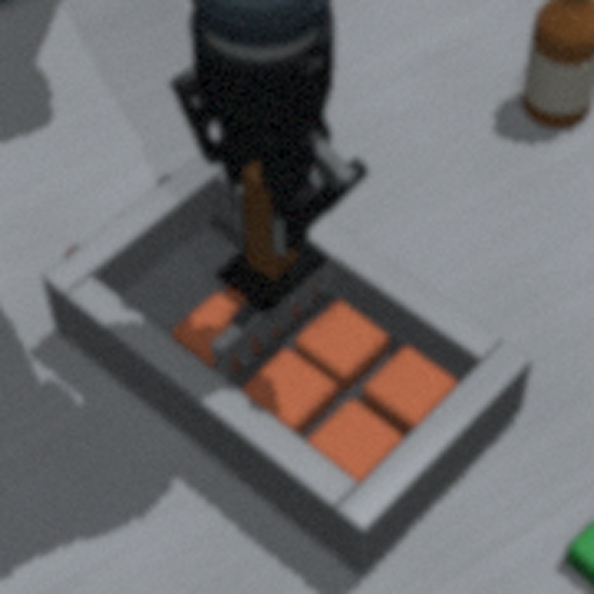

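Call:
send_rows --series '[[2, [0.5, 0, -0.1], [0, 0, 0]], [2, [1.1, 0, -0.1], [0, 0, 0]], [2, [1.5, 0, -0.1], [0, 0, 0]], [2, [1.5, 0, -0.1], [0, 0, 0]], [2, [1.5, 0, -0.1], [0, 0, 0]]]'

```text
clock: 10.35
tool_pos: [563.9, -16.6, 147.5]
eef_rot: [-0.187, 1.564, 0.187]
wrist_force: [-0.8, 0.0, -3.1]
grip_width: 0.27
```

Call:
send_rows --series '[[2, [0.05, 0, 0], [0, 0, 0]], [2, [0.15, 0, 0], [0, 0, 0]], [2, [0.15, 0, 0], [0, 0, 0]]]'

```text
clock: 10.65
tool_pos: [564.0, -16.6, 146.2]
eef_rot: [-0.187, 1.563, 0.187]
wrist_force: [-0.9, 0.1, -3.2]
grip_width: 0.271
```

Call:
send_rows --series '[[2, [0.1, 0, 0], [0, 0, 0]], [2, [0.2, 0, 0], [0, 0, 0]], [2, [0.2, 0, 0], [0, 0, 0]]]'

```text
clock: 10.95
tool_pos: [564.0, -16.6, 144.1]
eef_rot: [-0.187, 1.563, 0.187]
wrist_force: [-0.0, 0.6, -3.4]
grip_width: 0.267
```

Call:
send_rows --series '[[2, [0.05, 0, 0], [0, 0, 0]], [2, [0.1, 0, 0], [0, 0, 0]], [2, [0.1, 0, 0], [0, 0, 0]]]'

```text
clock: 11.25
tool_pos: [564.2, -16.6, 143.4]
eef_rot: [-0.187, 1.563, 0.187]
wrist_force: [-0.5, -0.1, -1.6]
grip_width: 0.274
```

Call:
send_rows --series '[[2, [0.05, 0, -0.2], [0, 0, 0]], [2, [0.06, 0, -0.7], [0, 0, 0]], [2, [0.06, 0, -1.2], [0, 0, 0]], [2, [0.06, 0, -1.7], [0, 0, 0]]]'

```text
clock: 11.65
tool_pos: [547.9, -20.8, 143.2]
eef_rot: [-0.187, 1.561, 0.186]
wrist_force: [2.0, 0.5, -0.9]
grip_width: 0.27
```

```bash
python3 - <<'E'
from h import *
bed()
E
```

```text
bed xy [-24.   -0.9] h -0.2 F [ 2.   0.5 -0.9] yaw 0.238 tilt [-0.0006  0.0016] t 11.65 g 0.2701803586349746
```

Call:
send_rows --series '[[2, [0.04, 0, -0.3], [0, 0, 0]], [2, [0.04, 0, -0.8], [0, 0, 0]], [2, [0.05, 0, -1.3], [0, 0, 0]], [2, [0.05, 0.02, -1.7], [0, 0, 0]]]'

```text
clock: 12.05
tool_pos: [531.8, -24.7, 142.9]
eef_rot: [-0.187, 1.56, 0.186]
wrist_force: [3.3, 0.5, 2.7]
grip_width: 0.267
```

```bash
python3 - <<'E'
from h import *
bed()
E
```

```text
bed xy [-40.6  -0.9] h -0.47 F [3.3 0.5 2.7] yaw 0.238 tilt [-0.0008  0.0024] t 12.05 g 0.2671727892318265
```

Call:
send_rows --series '[[2, [0, 0, -0.4], [0, 0, 0]], [2, [-0.01, 0, -0.9], [0, 0, 0]], [2, [-0.01, 0.03, -1.4], [0, 0, 0]], [2, [-0.01, 0.03, -1.8], [0, 0, 0]]]'

```text
clock: 12.45
tool_pos: [513.9, -28.5, 142.8]
eef_rot: [-0.187, 1.561, 0.187]
wrist_force: [5.8, -0.0, 4.4]
grip_width: 0.272
```

```bash
python3 - <<'E'
from h import *
bed()
f=manip.grab_frame("wrist");cv2.imwrite("pics/w11.png",f["pixels"])
f2=manip.grab_frame("scene")["pixels"];cv2.imwrite("pics/s11.png",cv2.resize(f2[120:300,180:360],None,fx=3.3,fy=3.3,interpolation=cv2.INTER_CUBIC))
E
```

```text
bed xy [-58.9  -0.4] h -0.62 F [ 5.8 -0.   4.4] yaw 0.238 tilt [-0.0005  0.0016] t 12.45 g 0.27168807337054496
```

View pics/w11.png

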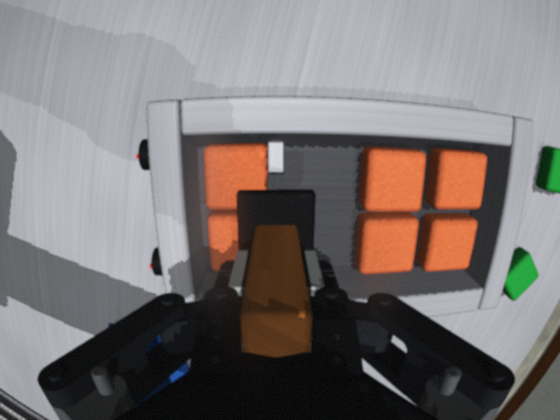

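View pics/s11.png

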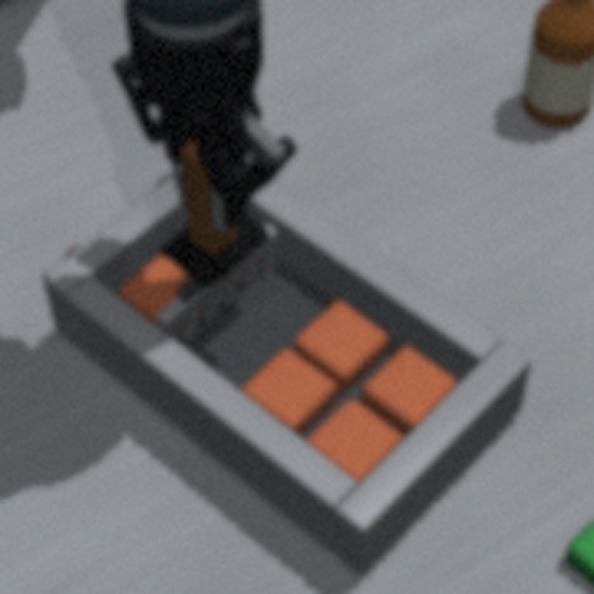

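Call:
send_rows --series '[[2, [-0.04, 0, -0.2], [0, 0, 0]], [2, [-0.04, 0, -0.4], [0, 0, 0]], [2, [-0.04, 0, -0.4], [0, 0, 0]]]'

```text
clock: 12.85
tool_pos: [509.5, -29.4, 142.8]
eef_rot: [-0.187, 1.563, 0.187]
wrist_force: [3.9, 0.5, 4.5]
grip_width: 0.27
```

Call:
send_rows --series '[[2, [-0.2, 0, 0.2], [0, 0, 0]], [2, [-1, 0, 0.4], [0, 0, 0]], [2, [-3.5, 0, 0.4], [0, 0, 0]], [2, [-7, 0, 0.4], [0, 0, 0]], [2, [-10.5, 0, 0.4], [0, 0, 0]], [2, [-12.3, 0, 0.4], [0, 0, 0]], [2, [-12.3, 0, 0.4], [0, 0, 0]], [2, [-12.3, 0, 0.4], [0, 0, 0]]]'

```text
clock: 13.65
tool_pos: [512.1, -28.2, 264.1]
eef_rot: [-0.186, 1.567, 0.188]
wrist_force: [-0.3, 0.4, -4.6]
grip_width: 0.275
```

```bash
python3 - <<'E'
from h import *
bed()
f=manip.grab_frame("wrist");cv2.imwrite("pics/w12.png",f["pixels"]);np.save('w12T.npy',f['world_to_cam'])
f2=manip.grab_frame("scene")["pixels"];cv2.imwrite("pics/s12.png",cv2.resize(f2[120:300,180:360],None,fx=3.3,fy=3.3,interpolation=cv2.INTER_CUBIC))
plan([425.1,-286.6,255],.28)
E
```

```text
bed xy [-60.6   0.3] h 120.71 F [-0.3  0.4 -4.6] yaw 0.238 tilt [ 0.0012 -0.0039] t 13.65 g 0.27459492799448254
shift cm [  0.859 -23.077 -14.505] rot [-0.042  -0.0051 -0.002 ] toolz yaw now 0.23795950823423953
```

View pics/w12.png

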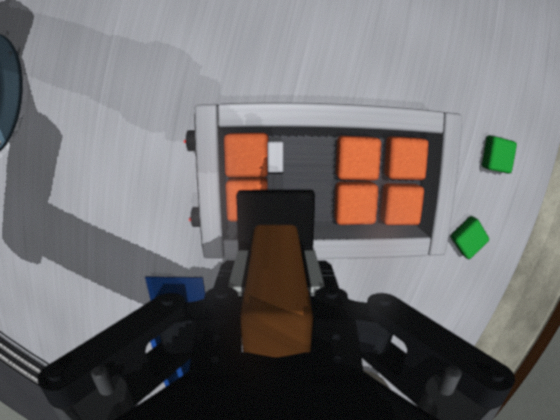

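View pics/s12.png

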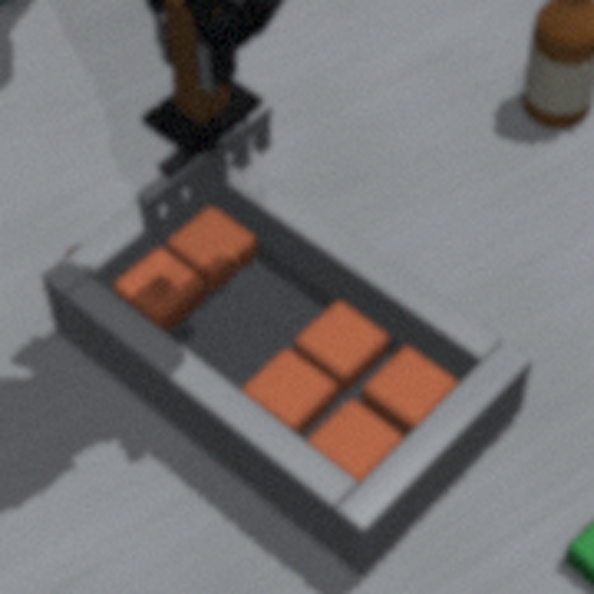

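```bash
python3 - <<'E'
from h import *
W=np.load('w12T.npy')
for q in [(246,155),(246,200),(359.5,158),(357,204),(407,158),(404,204)]:
    p=wray(W,*q,54);print((E2@(p[:2]-B)).round(1))
E
```

```text
[-93.7  28.4]
[-94.7 -21.6]
[29.4 26.4]
[ 29.7 -25.8]
[85.7 28.3]
[ 87.3 -25.6]
```

Call:
send_rows --series '[[2, [0, -2, -1.3], [0, 0, 0]], [2, [0.3, -5.5, -3.5], [-0.01, 0, 0]], [2, [0.5, -9.5, -6], [-0.02, 0, 0]], [2, [0.6, -13.5, -8.5], [-0.03, 0, 0]], [2, [0.7, -17.3, -10.9], [-0.04, -0.003, 0]], [2, [0.8, -20.5, -12.9], [-0.042, -0.003, 0]], [2, [0.8, -22.5, -14.1], [-0.042, -0.003, 0]], [2, [0.8, -23.1, -14.5], [-0.042, -0.003, 0]], [2, [0.8, -23.1, -14.5], [-0.042, -0.003, 0]], [2, [0.8, -23.1, -14.5], [-0.042, -0.003, 0]]]'

```text
clock: 14.75
tool_pos: [426.9, -285.7, 256.8]
eef_rot: [-0.218, 1.558, 0.222]
wrist_force: [0.5, 0.5, -3.3]
grip_width: 0.271
```

```bash
python3 - <<'E'
from h import *
p,M,s=T();print(p,M.round(4),s['wrist_force'],s['clock']); plan([425.1,-286.6,255],.28)
f=manip.grab_frame("wrist");cv2.imwrite("pics/w13.png",f["pixels"]);np.save('w13T.npy',f['world_to_cam'])
f2=manip.grab_frame("scene")["pixels"];cv2.imwrite("pics/s13.png",cv2.resize(f2[100:300,40:240],None,fx=3,fy=3,interpolation=cv2.INTER_CUBIC))
E
```

```text
[ 426.85167757 -285.73744924  256.84721134] [[ 0.0016 -0.2771  0.9609]
 [ 0.0027  0.9608  0.2771]
 [-1.      0.0022  0.0023]] [ 0.48370803  0.5147669  -3.33151443] 14.75
shift cm [ 0.184 -0.035 -0.193] rot [ 0.0007  0.0023 -0.0022] toolz yaw now 0.2807298873587939
```

View pics/w13.png

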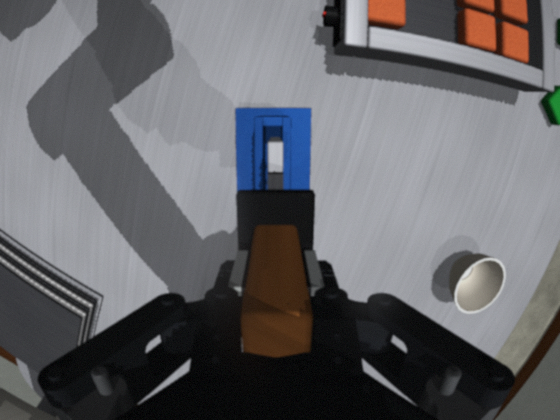

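View pics/s13.png

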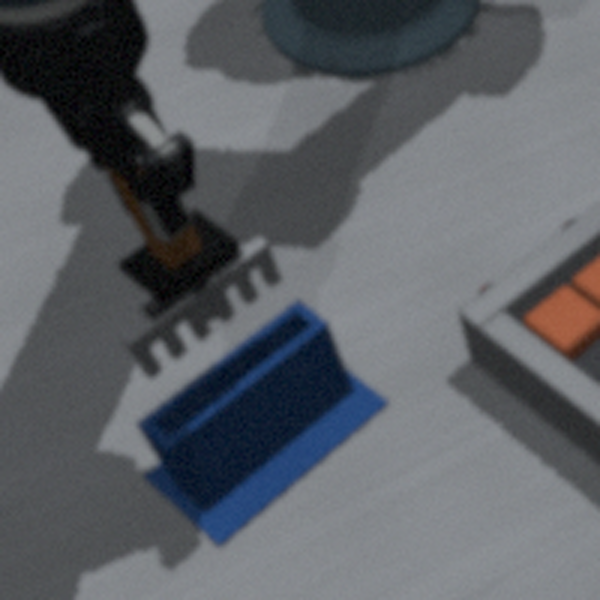

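Call:
send_rows --series '[[2, [1, -0.05, -0.15], [0, 0.002, -0.002]], [2, [3, -0.05, -0.15], [0, 0.002, -0.002]], [2, [4.5, -0.05, -0.15], [0, 0.002, -0.002]], [2, [4.5, -0.05, -0.15], [0, 0.002, -0.002]], [2, [4.5, -0.05, -0.15], [0, 0.002, -0.002]]]'

```text
clock: 15.35
tool_pos: [425.7, -287.2, 212.4]
eef_rot: [-0.221, 1.559, 0.22]
wrist_force: [0.8, -0.8, -3.1]
grip_width: 0.274
```

```bash
python3 - <<'E'
from h import *
p,M,s=T();print(p,M.round(4),s['wrist_force'],s['clock']); plan([425.3,-286.8,145],.28)
f=manip.grab_frame("wrist");cv2.imwrite("pics/w14.png",cv2.resize(f["pixels"][90:290,180:380],None,fx=3,fy=3))
f2=manip.grab_frame("scene")["pixels"];cv2.imwrite("pics/s14.png",cv2.resize(f2[130:290,60:220],None,fx=3.7,fy=3.7,interpolation=cv2.INTER_CUBIC))
E
```

```text
[ 425.73742272 -287.19516519  212.42877257] [[ 7.000e-04 -2.772e-01  9.608e-01]
 [-1.100e-03  9.608e-01  2.772e-01]
 [-1.000e+00 -1.200e-03  4.000e-04]] [ 0.78630521 -0.76398846 -3.14404479] 15.35
shift cm [ 6.743  0.059 -0.034] rot [0.0009 0.0004 0.0012] toolz yaw now 0.28087278949837097
```

View pics/w14.png

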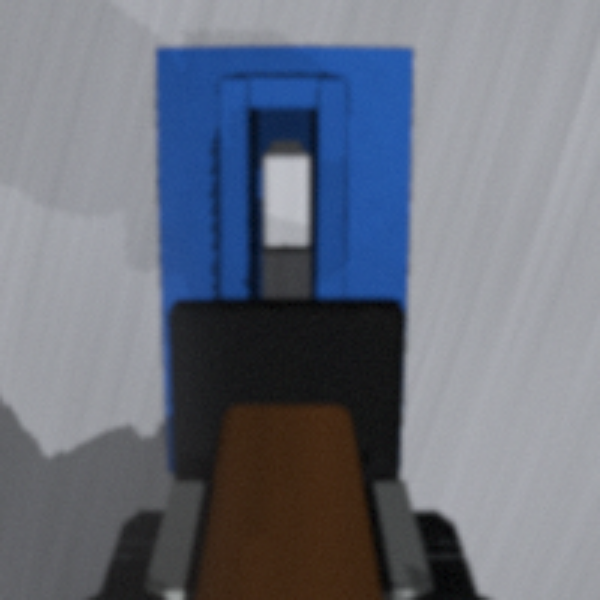

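View pics/s14.png

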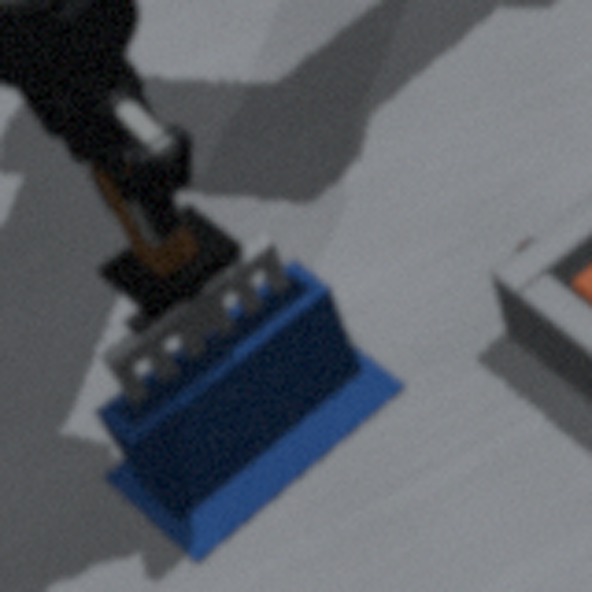

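Call:
send_rows --series '[[2, [0.5, 0.03, -0.03], [0, 0, 0]], [2, [1.3, 0.05, -0.03], [0, 0, 0]], [2, [2.2, 0.05, -0.03], [0, 0, 0]], [2, [2.2, 0.05, -0.03], [0, 0, 0]]]'

```text
clock: 15.85
tool_pos: [424.5, -286.8, 188.9]
eef_rot: [-0.219, 1.56, 0.22]
wrist_force: [-1.3, 0.2, -3.8]
grip_width: 0.268
```

Call:
send_rows --series '[[2, [0.8, 0, 0], [0, 0, 0]], [2, [2, 0, 0], [0, 0, 0]], [2, [3.2, 0, 0], [0, 0, 0]], [2, [4.2, 0, 0], [0, 0, 0]], [2, [4.6, 0, 0], [0, 0, 0]], [2, [4.6, 0, 0], [0, 0, 0]]]'

```text
clock: 16.45
tool_pos: [425.0, -287.1, 143.7]
eef_rot: [-0.22, 1.56, 0.219]
wrist_force: [-1.0, 0.8, -1.9]
grip_width: 0.269
```

```bash
python3 - <<'E'
from h import *
p,M,s=T();print(p,M.round(4),s['wrist_force'],s['clock'])
E
```

```text
[ 424.99900013 -287.13060581  143.67258629] [[ 0.000e+00 -2.764e-01  9.611e-01]
 [-5.000e-04  9.611e-01  2.764e-01]
 [-1.000e+00 -5.000e-04 -1.000e-04]] [-0.99849282  0.82095804 -1.85131442] 16.45
```

Free so far; lower the last ~8 mm until the collar rests.

Call:
send_rows --series '[[2, [0.25, 0, 0], [0, 0, 0]], [2, [0.5, 0, 0], [0, 0, 0]], [2, [0.7, 0, 0], [0, 0, 0]], [2, [0.7, 0, 0], [0, 0, 0]]]'

```text
clock: 16.85
tool_pos: [425.5, -287.6, 137.6]
eef_rot: [-0.221, 1.558, 0.218]
wrist_force: [-1.0, -0.2, -2.8]
grip_width: 0.273
```

Call:
send_rows --series '[[2, [0.05, 0, 0], [0, 0, 0]], [2, [0.1, 0, 0], [0, 0, 0]], [2, [0.1, 0, 0], [0, 0, 0]]]'

```text
clock: 17.15
tool_pos: [425.6, -287.7, 136.7]
eef_rot: [-0.221, 1.558, 0.218]
wrist_force: [-0.6, -0.7, -2.3]
grip_width: 0.269
```

Call:
send_rows --series '[[2, [0.05, 0, 0], [0, 0, 0]], [2, [0.1, 0, 0], [0, 0, 0]], [2, [0.1, 0, 0], [0, 0, 0]]]'

```text
clock: 17.45
tool_pos: [425.6, -287.6, 135.6]
eef_rot: [-0.221, 1.558, 0.218]
wrist_force: [-0.4, 0.3, -1.9]
grip_width: 0.271
```

Call:
send_rows --series '[[2, [0.05, 0, 0], [0, 0, 0]], [2, [0.05, 0, 0], [0, 0, 0]]]'

```text
clock: 17.65
tool_pos: [425.6, -287.7, 135.3]
eef_rot: [-0.221, 1.558, 0.218]
wrist_force: [0.2, 0.5, -2.1]
grip_width: 0.276
```

Call:
send_rows --series '[[2, [0.05, 0, 0], [0, 0, 0]], [2, [0.1, 0, 0], [0, 0, 0]], [2, [0.1, 0, 0], [0, 0, 0]]]'

```text
clock: 17.95
tool_pos: [425.7, -287.8, 135.3]
eef_rot: [-0.222, 1.558, 0.218]
wrist_force: [-3.3, 1.2, 6.6]
grip_width: 0.27
```

```bash
python3 - <<'E'
from h import *
p,M,s=T();print(p,M.round(4),s['wrist_force'],s['clock'])
f2=manip.grab_frame("scene")["pixels"];cv2.imwrite("pics/s15.png",cv2.resize(f2[130:290,60:220],None,fx=3.7,fy=3.7,interpolation=cv2.INTER_CUBIC))
E
```

```text
[ 425.65744587 -287.78093823  135.26504516] [[ 0.0021 -0.2764  0.9611]
 [-0.0025  0.9611  0.2764]
 [-1.     -0.0029  0.0013]] [-3.30421005  1.20830954  6.62211015] 17.95
```

View pics/s15.png

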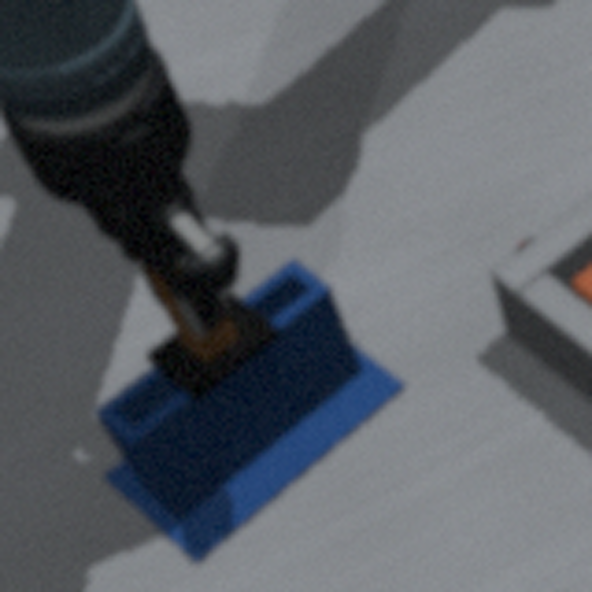

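Call:
send_rows --series '[[2, [-0.07, 0, 0], [0, 0, 0]], [2, [-0.07, 0, 0], [0, 0, 0]], [4, [-0.07, 0, 0], [0, 0, 0]], [6, [-0.07, 0, 0], [0, 0, 0]], [8.5, [-0.07, 0, 0], [0, 0, 0]], [8.5, [-0.07, 0, 0], [0, 0, 0]], [8.5, [-0.07, 0, 0], [0, 0, 0]], [8.5, [-0.07, 0, 0], [0, 0, 0]], [8.5, [-0.07, 0, 0], [0, 0, 0]], [8.5, [-0.07, 0, 0], [0, 0, 0]]]'

```text
clock: 19.0
tool_pos: [425.6, -287.7, 134.9]
eef_rot: [-0.221, 1.558, 0.218]
wrist_force: [0.0, 1.1, 1.0]
grip_width: 0.996
```

```bash
python3 - <<'E'
from h import *
p,M,s=T();print(p,s['wrist_force'],s['clock'],s['grip_width'])
f=manip.grab_frame("wrist");cv2.imwrite("pics/w16.png",f["pixels"])
E
```

```text
[ 425.60212195 -287.7059938   134.89999382] [0.00416015 1.12862934 1.04669513] 19.0 0.9960758792313447
```

View pics/w16.png

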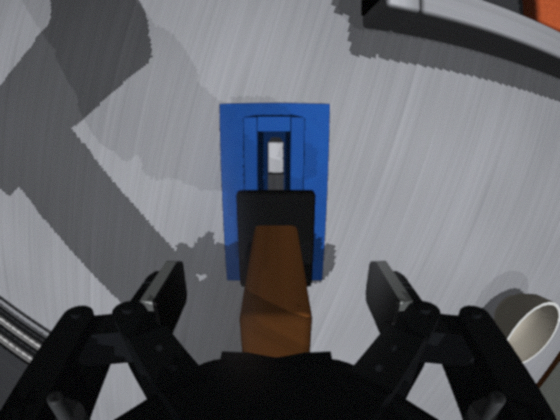

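Released and hanging straight. Retreat upward.

Call:
send_rows --series '[[8.5, [-1, 0, 0], [0, 0, 0]], [8.5, [-3, 0, 0], [0, 0, 0]], [8.5, [-6, 0, 0], [0, 0, 0]], [8.5, [-10, 0, 0], [0, 0, 0]], [8.5, [-13, -2, 0], [0, 0, 0]], [8.5, [-14, -6, -3], [0, 0, 0]], [8.5, [-14, -10, -6], [0, 0, 0]], [8.5, [-14, -12, -7], [0, 0, 0]], [8.5, [-14, -12, -7], [0, 0, 0]], [8.5, [-14, -12, -7], [0, 0, 0]]]'

```text
clock: 20.05
tool_pos: [391.1, -422.1, 275.4]
eef_rot: [-0.22, 1.558, 0.218]
wrist_force: [0.2, -0.6, -0.4]
grip_width: 0.993
```

```bash
python3 - <<'E'
from h import *
p,M,s=T();print(p,s['wrist_force'],s['clock'])
a=manip.grab_frame("top")["pixels"];b=manip.grab_frame("scene")["pixels"];b0=cv2.imread('pics/scene0.png')
cv2.imwrite("pics/t17.png",a);cv2.imwrite("pics/s17.png",b)
m=cv2.inRange(cv2.cvtColor(a,cv2.COLOR_BGR2HSV),(3,150,90),(14,255,255));m[:, :240]=0;m[:,345:]=0
m=cv2.erode(m,np.ones((3,3)))
n,l,st,c=cv2.connectedComponentsWithStats(m)
for i in range(1,n):
    if st[i,4]>40: q=onz('top',*c[i],54);print(st[i,4],c[i].round(1),(E2@(q[:2]-B)).round(1))
cv2.imwrite("pics/c17.png",np.hstack([cv2.resize(b[150:310,60:350],None,fx=2.7,fy=2.7)]))
d=cv2.absdiff(b,b0).max(2); print('bystander diff', d[95:165,330:375].max(), d[160:210,395:435].max(), d[340:400,130:195].max())
E
```

```text
[ 391.10934045 -422.14330983  275.39042787] [ 0.24992078 -0.55586091 -0.42398337] 20.05
299 [297.3 185.2] [ 89.2 -27.4]
297 [274.2 191. ] [89.  28.1]
302 [302.9 209.5] [ 31.  -26.5]
302 [281.  215.1] [30.5 26.1]
307 [314.3 262.1] [-93.7 -22.7]
307 [292.9 267.4] [-93.9  28.4]
bystander diff 16 10 8
```

View pics/c17.png

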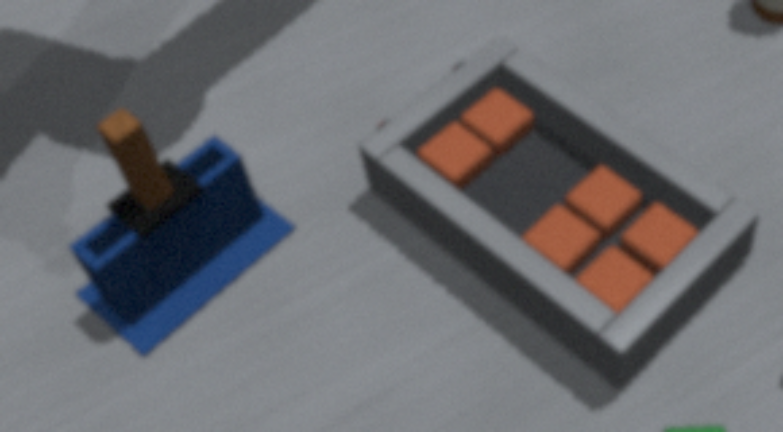

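View pics/t17.png

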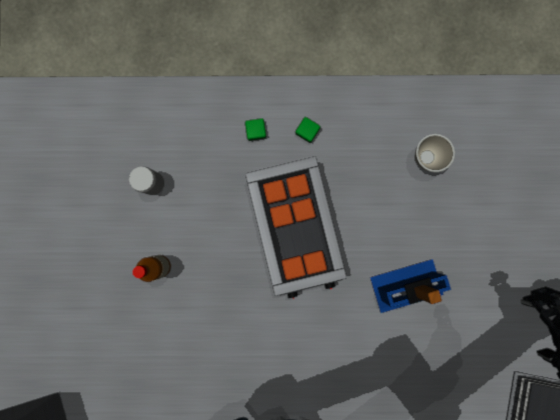

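```bash
python3 -c "
from cell import manip
print(manip.sign_off())"
```

```text
the job is handed in; nothing more can be done
None
```

The job is done and handed in at about 20 s of the 69 s allowed. `sign_off` gave no verdict.

**What I did**
- I took the rake from its holder and touched its teeth down once on the bed floor to find the floor height.
- I pulled the two top briquettes forward off the pile. They landed flat on the floor in front of the rake.
- I drew them to the front over about 55 mm with the teeth on the floor. The floor force, from wrist-force readings taken at the end of each short move, was about 2 to 8 N.
- I hung the rake back until its collar rested on the rim, then released it and moved the arm away.

**Last checks (top camera)**

| Row | Briquette centres, x in the bed | Limit |
|---|---|---|
| Front | -93.7 and -93.9 mm (gap about 2 mm) | below -80 mm |
| Middle | 30.5 and 31.0 mm | -46 to 46 mm |
| Far | 89.0 and 89.2 mm | above 34 mm |

- All six are in one layer.
- The rake looks upright in its holder, and the bottle, can and bowl look unmoved.

**What fell short or disagreed**
- The drawing pressure was less steady than asked: it rose from about 2 N to nearly 8 N toward the front, and I eased off at the end. Touching down to find the floor pressed about 8.5 N. Every reading I took was below the 15 N limit.
- My estimates of the bed's position from different views differed by up to 3 mm, which is well inside the margins.

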